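# Lock the mixer's hold-down nut

### The arm

A 7-joint arm with a two-finger parallel gripper is mounted at the origin on the work surface. World frame = base frame: x ahead of the robot, y to its left, z up, the work surface at z = 0. Lengths are in m, angles in rad, forces in N, time in s.
With the tool pointing down it reaches from about 0.425 to 0.925 m from the base axis. Payload 6.8 kg.
Tool frame: the origin (TCP) lies on the centre line of the jaws, within the pads' length; the fingertips stand 19 mm ahead of it and the grasp point (between the pads) is the TCP (tcp_to_tips is the distance from the TCP to the fingertips, in m); x points along the fingers, y is the direction in which the jaws open and shut, and the axes are right-handed (so a half turn about x gives the same grasp; the last joint's range is limited). The gripper opens to 85 mm and grips with 20 to 120 N. Pads are 22 mm wide; open, the fingers measure 114 mm over their backs; the gripper's body (76 mm by 85 mm) begins 54 mm behind the grasp point. The pads swing forward as they close: fully open they stand 13 mm farther back than shut.
Start: joints at [-1.23, 0.477, 0.022, 1.555, -0.011, 1.109, -0.083], TCP at [0.293, 0.608, 0.25] pointing down, gripper open.
Joint ranges: [-2.96, 2.96], [-0.34, 2.1], [-1.41, 1.46], [0.24, 2.44], [-1.37, 4.51], [0.17, 1.92], [-2.96, 2.96]. Speed limits (rad/s): [2.39, 2.39, 3.14, 3.14, 3.14, 3.14, 3.14].

### API

Orientations are given as a unit quaternion [w, x, y, z].
In Python, from station import get_obs, read_camera, hand_in, spot_in, cut_out, tcp_to_tips gives the robot as it stands.
- The arm moves only by the shell command python3 -m jog 'ROWS' [FORCE]. ROWS is JSON, a list of rows, each an object of numbers: "gripper": the closure, from 0 (fully open) to 1 (shut); "dx", "dy", "dz": the shift along the world's x, y, z in m; "rx", "ry", "rz": the turn, a rotation vector about the world's x, y, z in degrees. In form: [{"gripper": .., "dx": .., "dy": .., "dz": .., "rx": .., "ry": .., "rz": ..}, ...]. A call has 1 to 10 rows; each row is the pose to reach, as a shift and turn from the pose commanded when the call began; what a row does not reach only later rows make up. A row lasts 1/10 s, in which the tool goes at most 50 mm and 8.59 degrees, less where a joint would pass 70% of its speed; a pose out of reach is approached as far as the arm can. A call with a gripper value outside its range is refused whole. The fingers move at their own pace and stop on an object; FORCE is the grip in N (left out, the last holds). Time passes only in rows, so rows that repeat a pose let the fingers close. It gives the time, the measured TCP pose, the force and the opening at its end, in the units of the state.
- get_obs(): the state, without advancing time (a new reading comes with each control period).
- read_camera(name): name is "side" or "top"; returns a dict with "pixels" (420x560x3 uint8, blue, green, red), "range_z" (420x560 float32, m along the optical axis (not along the pixel's ray), 0 where there is no reading), "camera_matrix" (3x3 intrinsics, pixels), "cam_to_world" (4x4, takes a point from camera to world coordinates). Camera axes: x right, y down, z forward; pixel columns grow to the right and rows downward; lengths in m; the calibration is good to about 2 mm. A picture is of the moment at which its call begins.
- hand_in(): hands the job in, once; it reports no verdict.
Trained networks look in the newest picture that a camera, given by its name, has taken for a name from the list of things; names that differ only in an ending like _2 or _b are one class to them, and where a whole thing is asked for, a point or a joint stands for the part that bears it (a point fixed in the world has none). Each returns a list of dicts, best first, with "conf" (0 to 1); they miss things now and then, are a little off and sometimes report something else, mostly with a low value. They report only what shows in the picture. A call takes as long as a camera call.
- spot_in(camera, label): "box" ([centre column, centre row, width, height] in pixels, round what is visible of it).
- cut_out(camera, label): "mask" (420x560 bool, what is visible of it) and "box" ([centre column, centre row, width, height] in pixels, round what is visible of it).
The state is a dict: "t": time; "q": joint angles; "joint_vel": joint speeds; "joint_torque": joint torques, N m; "eef_pos": TCP position; "tool_rot": TCP orientation; "contact_force": force on the tool from outside, world axes, zero at the start; "torque": the same for the moment, N m; "gripper_width": opening from 0.0 (shut) to 1.0 (fully open).
Only numpy, scipy, OpenCV 4.12 (cv2) and the standard library are available. Lean on these libraries where they do the work, as an engineer would, in place of code of your own. Each camera call takes 0.05 s, during which the arm holds its last target. There are 200 camera calls.

### The job

The hold-down stud of the blue mixer has shaken loose. Take the blue-handled spanner from the tray, slide its jaws onto the big brass lower nut so that the yellow lug on the base plate catches its handle and the lower nut cannot turn along, leave it there, and turn the smaller steel jam nut above it clockwise (seen from above) until it comes up firm with its red mark in line with the black mark on the lower nut. Then take the spanner off and lay it flat in the tray again, without disturbing the orange-handled spanner, the tube rack or the tip box.

Things in the scene. Friction and masses are not known exactly. Their poses are not given: they have to be found in the camera images.
- mixer: Fixed: blue mixer box (150 x 110 mm, from x = +110 mm on; 138 mm high) on a base plate with a flat top at z = 12 mm, from x = -195 to +265, y = -55 to +55 mm. Origin on the table below the axis of the stud (16 mm thick, top at z = 62 mm), which carries the lower nut and over it the jam nut. The spanner belongs flat on the plate, mouth to +x, handle along -x.
- lug (a point): Centre of the yellow stop lug, fixed on the plate: 15 x 14 x 20 mm, z = 12 to 32 mm; mixer axes. It lies 172 mm back (-x) and 23 mm to +y of the stud. The end of the fitted spanner's blue sleeve lies beside its -y face with 8 mm to spare; as the jam nut is tightened the handle swings clockwise against it and stops.
- lower_nut (a point): Centre of the brass lower nut: hexagon 34 mm across flats, 39 over corners, z = 12 to 28 mm above the table, with a 25 mm washer 3 mm thick on it. Axes turn with the nut: flats face its +y and -y and every 60 degrees; at the start they are parallel to the mixer's x within 3 degrees. Black mark on its top rim, on the -y side.
- lower (a joint): Angle of the lower nut on the stud, rad, clockwise from above positive; about 0 at the start. It turns easily (0.08 N m), so unless held it turns along with the jam nut. It must stay within 0.4 rad of 0 throughout; the play of spanner and lug takes up 0.1 to 0.2.
- jam_nut (a point): Centre of the steel jam nut: hexagon 24 mm across flats, 28 over corners, 18 mm high, z = 31 to 49 mm above the table. Axes turn with the nut: flats face its +y and -y, others every 60 degrees. Red mark on top. Grip it on two flats from above and turn it; it does not move up or down.
- jam (a joint): Angle of the jam nut relative to the lower nut, rad, clockwise from above positive: 0 to 0.2 at the start, firm stop at 1.3, where the red and black marks line up; tight from 1.2. Turning it takes about 0.25 N m; it stays where it is left.
- spanner_grip (a point): Grip point of the loose blue-handled spanner (0.16 to 0.3 kg): half-way up the sleeve, 11 mm over the underside. x points to the open mouth, z up as it lies flat. Sleeve 16 wide, 22 high, x = -105 to +22 mm; shank 12 wide, 12 high, to x = +48; head 12 thick, up to 73 wide, to x = +114 mm. Lies flat in the tray at the start.
- spanner_jaw (a point): Middle of that spanner's jaws, where the nut's centre belongs: 85 mm ahead of spanner_grip along the spanner's x, 6 mm over its underside. Same axes. The slot is 36 mm wide, its back 20.5 mm behind this point; the mouth flares from 16 to 29 mm ahead of it. Fitted when this point is within 8 mm of the lower nut's centre.
- tray: Fixed white tool tray 300 (x) x 230 (y) mm, 18 mm high, walls and floor 5 mm thick, top of the floor at z = 5 mm. Origin: centre of its underside on the table. The two spanners lie along its x, about 100 mm apart, side by side.
- small_spanner_grip (a point): Orange-handled smaller spanner (slot 20 mm, sleeve 16 mm wide), centre of its sleeve, 11 mm over its underside; 165 mm long, its jaws' middle 70 mm ahead along x. Wrong size: leave it in the tray.
- rack_mid (a point): Blue rack of capped tubes, 70 x 150 mm, 74 mm high; point on its vertical axis 30 mm up. Leave alone.
- tips_mid (a point): Grey and blue pipette tip box, 85 x 120 mm, 68 mm high; point on its vertical axis 30 mm up. Leave alone.

How it is judged:
On the way, in this order (a step that is already met when the one before it is completed fails the run):
1. the blue-handled spanner is lifted out of the tray (height (world z) of spanner_grip above 0.05 m), for 0.1 s.
2. the spanner's jaws are fitted on the lower nut (jaw middle within 8 mm of the nut's centre) and the hand has let go of it (horizontal distance between spanner_jaw and lower_nut below 0.008 m and z of spanner_jaw in the frame of lower_nut between -0.008 and 0.008 m and contact force between the fingers and spanner below 0.1 N), for 0.2 s.
3. the jam nut is tight (joint above 1.2 rad) while the spanner is still on the lower nut and the lower nut is within 0.4 rad of its place (horizontal distance between spanner_jaw and lower_nut below 0.008 m and z of spanner_jaw in the frame of lower_nut between -0.008 and 0.008 m and value of joint lower between -0.4 and 0.4 rad and value of joint jam above 1.2 rad), for 0.2 s.
At the end, for the whole second after the job is handed in: The jam nut is tight (joint above 1.2 rad), the lower nut is within 0.4 rad of zero, and the blue-handled spanner lies released, still and flat on the tray's floor (grip point and jaw middle inside the tray's walls, less than 24 mm and 19 mm above the tray's underside) (x of spanner_grip in the frame of tray between -0.145 and 0.145 m and y of spanner_grip in the frame of tray between -0.11 and 0.11 m and x of spanner_jaw in the frame of tray between -0.145 and 0.145 m and y of spanner_jaw in the frame of tray between -0.11 and 0.11 m and z of spanner_grip in the frame of tray below 0.024 m and z of spanner_jaw in the frame of tray below 0.019 m and value of joint lower between -0.4 and 0.4 rad and value of joint jam above 1.2 rad and linear speed of spanner below 0.02 m/s and contact force between the fingers and spanner below 0.1 N); the robot touches nothing.
It fails at once if the lower nut has turned more than 0.4 rad from zero (not (value of joint lower between -0.4 and 0.4 rad)).
It fails at once if the orange-handled spanner has been moved more than 40 mm (distance of small_spanner_grip from where it was at the start of the episode above 0.04 m).
It fails at once if the tube rack has been moved more than 30 mm (distance of rack_mid from where it was at the start of the episode above 0.03 m).
It fails at once if the tip box has been moved more than 30 mm (distance of tips_mid from where it was at the start of the episode above 0.03 m).
It also fails if it takes over 58 s, if anything falls off the work surface, if the arm or the gripper's body presses on something with over 40 N, if the wrist force passes 120 N, or if a joint passes its speed limit or range.

## Working session

There is one attempt and no reset: what is moved stays moved. The work goes in short steps, Python scripts to look and compute and a shell command to move; the robot and the scene stay as the last step left them, time stands still between calls to the robot, and variables do not carry over. Pictures are saved under pics/ and viewed, about 8 in all and at most 12, crops included, and the job is handed in when it is done.

```bash
ls; mkdir -p pics; cat > h.py <<'E'
import numpy as np, cv2
from station import *
def cam(n):
    c=read_camera(n); return c
def cloud(c):
    K=c['camera_matrix'];T=c['cam_to_world'];z=c['range_z']
    v,u=np.mgrid[:z.shape[0],:z.shape[1]]
    P=np.stack([(u-K[0,2])/K[0,0]*z,(v-K[1,2])/K[1,1]*z,z],-1)
    W=P@T[:3,:3].T+T[:3,3]; W[z==0]=np.nan
    return W
def save(c,name,box=None,s=1):
    im=c['pixels']
    if box: im=im[box[1]:box[3],box[0]:box[2]]
    cv2.imwrite('pics/'+name,cv2.resize(im,None,fx=s,fy=s,interpolation=cv2.INTER_CUBIC))
E
python3 - <<'E'
from h import *
print(get_obs())
cs={n:cam(n) for n in('top','side')}
im=np.vstack([cs['top']['pixels'],cs['side']['pixels']])
for n in cs: save(cs[n],n+'1.png',s=1.4)
for n in cs:
    W=cloud(cs[n]);print(n,cs[n]['cam_to_world'][:3,3].round(3))
    for l in ['mixer','lower_nut','jam_nut','spanner_grip','small_spanner_grip','tray','rack_mid','tips_mid']:
        r=cut_out(n,l)
        for d in r[:2]:
            p=W[d['mask']]; print(l,round(d['conf'],2),np.round(d['box']),np.nanmedian(p,0).round(3),np.nanmin(p,0).round(3),np.nanmax(p,0).round(3))
E
```

```text
pics
{'t': 0.0, 'q': array([-1.2300882 ,  0.47778134,  0.0223372 ,  1.55647666, -0.01149311,
        1.10926221, -0.08308512]), 'joint_vel': array([ 0.00054645, -0.00062583,  0.00044253,  0.00020341, -0.00104197,
       -0.00037251, -0.00057754]), 'joint_torque': array([ 6.75959618e-04, -5.96444178e+01,  1.60800666e+00, -2.81197625e+01,
        1.24412737e-02,  9.28773807e-03, -1.66324315e-05]), 'eef_pos': array([0.29264631, 0.60764211, 0.24932755]), 'tool_rot': array([ 0.68928692,  0.15670557,  0.68947389, -0.15796411]), 'contact_force': array([-1.10939651, -0.22016759,  0.15882867]), 'torque': array([-0.05193251, -0.00527001, -0.01621671]), 'gripper_width': 1.0056234413777483}
top [ 0.519 -0.064  1.118]
mixer 0.95 [137. 218. 238.  72.] [0.568 0.209 0.014] [ 0.501 -0.051 -0.004] [0.652 0.453 0.142]
lower_nut 0.74 [164. 222.  17.  13.] [0.562 0.136 0.03 ] [0.55  0.125 0.013] [0.581 0.16  0.052]
jam_nut 0.48 [164. 222.  10.  16.] [0.564 0.136 0.048] [0.553 0.131 0.034] [0.576 0.146 0.052]
spanner_grip 0.63 [397. 295. 105.  35.] [ 0.41  -0.294  0.018] [ 0.369 -0.451 -0.001] [ 0.441 -0.
[... 881 characters left out ...]
. 213.  58.  51.] [ 0.407 -0.286  0.017] [ 0.37  -0.449  0.002] [ 0.45  -0.232  0.029]
small_spanner_grip 0.89 [372. 196.  48.  32.] [ 0.508 -0.317  0.017] [ 0.486 -0.432  0.002] [ 0.542 -0.249  0.029]
tray 0.67 [190. 213.  69.  54.] [0.752 0.058 0.051] [ 0.731 -0.088 -0.002] [0.888 0.12  0.077]
tray 0.57 [395. 209. 142.  90.] [ 0.46  -0.336  0.005] [ 0.334 -0.54  -0.002] [ 0.605 -0.186  0.028]
rack_mid 0.84 [190. 214.  70.  57.] [0.751 0.059 0.053] [ 0.731 -0.064 -0.002] [0.891 0.12  0.077]
rack_mid 0.71 [171. 312. 264. 172.] [0.537 0.295 0.048] [ 0.499 -0.067 -0.002] [0.769 0.41  0.141]
tips_mid 0.93 [268. 175.  55.  45.] [ 0.741 -0.184  0.047] [ 0.715 -0.343 -0.001] [ 0.892 -0.136  0.07 ]
```

View pics/top1.png

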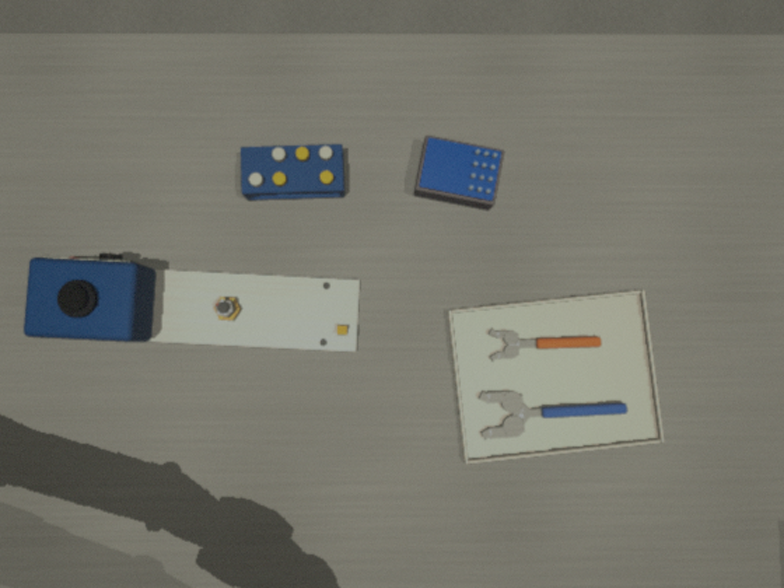

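View pics/side1.png

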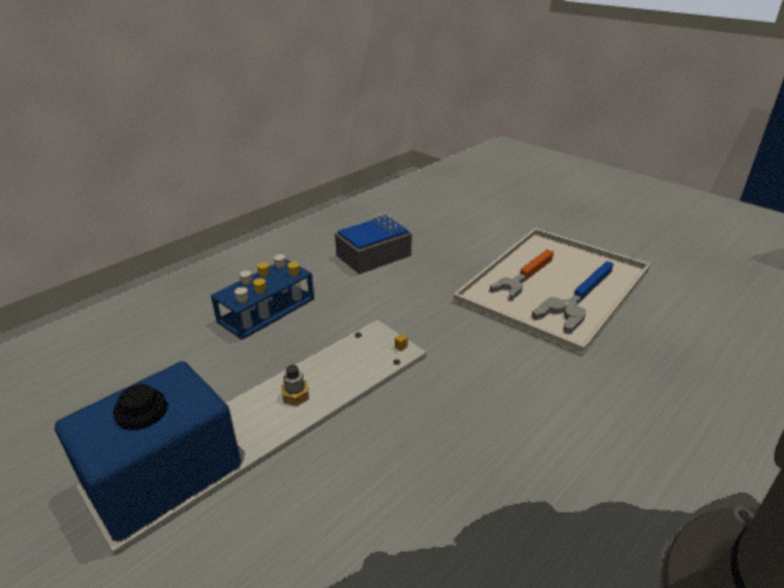

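Top view: the mixer's +x points to world +y (left), with the stud at about (228,307). The lug is at (342,329), and the blue spanner lies at (480–627,410) with its mouth also to the left. Next I'll measure these precisely.

```bash
cat >> h.py <<'E'
def pix2z(c,uv,z):
    K=c['camera_matrix'];T=c['cam_to_world']
    uv=np.atleast_2d(uv).astype(float)
    d=np.c_[(uv-K[[0,1],[2,2]])/K[[0,1],[0,1]],np.ones(len(uv))]@T[:3,:3].T
    o=T[:3,3]; return (o+d*((z-o[2])/d[:,2])[:,None])[:,:2]
def blob(c,hlo,hhi,box,z,smin=110,vmin=40):
    """colour blob in box x0,x1,y0,y1 (world) at height z -> minAreaRect"""
    h=cv2.cvtColor(c['pixels'],cv2.COLOR_BGR2HSV)
    m=(h[...,0]>=hlo)&(h[...,0]<=hhi)&(h[...,1]>smin)&(h[...,2]>vmin)
    v,u=np.nonzero(m); P=pix2z(c,np.c_[u,v],z)
    k=(P[:,0]>box[0])&(P[:,0]<box[1])&(P[:,1]>box[2])&(P[:,1]<box[3]); P=P[k]
    r=cv2.minAreaRect((P*1000).astype(np.float32)); 
    w=np.linalg.svd(P-P.mean(0))[2][0]; w*=np.sign(w[1])
    return len(P),P.mean(0).round(4),np.round(r[0],1),np.round(r[1],1),np.degrees(np.arctan2(w[1],w[0])).round(2)
E
python3 - <<'E'
from h import *
c=cam('top');W=cloud(c)
print('sleeve',blob(c,100,130,(.3,.6,-.5,-.2),.027))
print('orange',blob(c,0,15,(.3,.6,-.5,-.2),.027))
print('lug',blob(c,18,32,(.48,.6,-.1,.05),.032))
print('nut',blob(c,14,32,(.52,.6,.1,.2),.028,70))
# plate
Z=W[...,2]
k=(Z>.007)&(Z<.018)&(W[...,0]>.48)&(W[...,0]<.64)&(W[...,1]>-.08)&(W[...,1]<.2)&(c['pixels'].min(-1)>110)
P=W[k];r=cv2.minAreaRect((P[:,:2]*1000).astype(np.float32));print('plate',r,np.median(P[:,2]))
k=(W[...,0]>.28)&(W[...,0]<.65)&(W[...,1]<-.15)&(W[...,1]>-.56)&(c['pixels'].min(-1)>100)
ys,xs=np.nonzero(k);print('tray',cv2.minAreaRect((pix2z(c,np.c_[xs,ys],.016)*1000).astype(np.float32)))
# plane edges by PCA-fit: upper/lower plate edge per column
for nm,lab in(('top','jam_nut'),('top','lower_nut')): pass
h=W[...,2]
k=(h>.055)&(h<.07)&(abs(W[...,0]-.56)<.03)&(abs(W[...,1]-.14)<.04);print('stud',np.mean(W[k],0),k.sum())
save(c,'nut.png',(130,190,200,250),11)
# pixel colour samples
print(c['pixels'][222,190],c['pixels'][150,260],c['pixels'][300,400])
E
```

```text
sleeve (325, array([ 0.4126, -0.3853]), array([ 412.5, -384.3]), array([ 11.7, 121.3]), np.float64(92.61))
orange (307, array([ 0.5132, -0.3623]), array([ 513.4, -362.7]), array([14.4, 94.7]), np.float64(91.29))
lug (40, array([ 0.5335, -0.0265]), array([533.2, -26.5]), array([12.4, 10.3]), np.float64(89.14))
nut (103, array([0.5651, 0.1381]), array([566.5, 143.5]), array([37.3, 33.2]), np.float64(172.29))
plate ((562.2946166992188, 76.2903823852539), (253.17579650878906, 110.51025390625), 86.72677612304688) 0.011664537402767738
tray ((465.68646240234375, -351.314453125), (405.55853271484375, 365.650146484375), 89.965576171875)
stud [0.56561546 0.14363393 0.06126597] 53
[157 169 164] [113 123 123] [151 168 163]
```

View pics/nut.png

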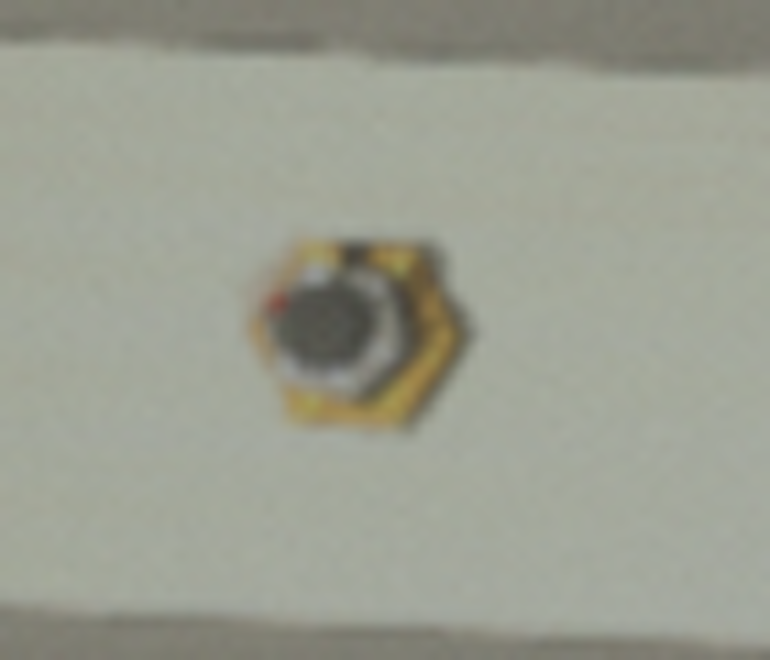

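```bash
R='{"gripper":0,"dx":0.22,"dy":-0.48,"dz":0,"rz":-62}'; python3 -m jog '[{"gripper":0,"dx":0.22,"dy":-0.48,"dz":0,"rz":-62},{"gripper":0,"dx":0.22,"dy":-0.48,"dz":0,"rz":-62},{"gripper":0,"dx":0.22,"dy":-0.48,"dz":0,"rz":-62},{"gripper":0,"dx":0.22,"dy":-0.48,"dz":0,"rz":-62},{"gripper":0,"dx":0.22,"dy":-0.48,"dz":0,"rz":-62},{"gripper":0,"dx":0.22,"dy":-0.48,"dz":0,"rz":-62},{"gripper":0,"dx":0.22,"dy":-0.48,"dz":0,"rz":-62},{"gripper":0,"dx":0.22,"dy":-0.48,"dz":0,"rz":-62},{"gripper":0,"dx":0.22,"dy":-0.48,"dz":0,"rz":-62},{"gripper":0,"dx":0.22,"dy":-0.48,"dz":0,"rz":-62}]' 40
```

```text
$[0]: bad value
```

```bash
python3 -m jog '[{"gripper":0,"dx":0.02,"dy":-0.045,"dz":0,"rz":-6},{"gripper":0,"dx":0.04,"dy":-0.09,"dz":0,"rz":-12},{"gripper":0,"dx":0.06,"dy":-0.135,"dz":0,"rz":-18},{"gripper":0,"dx":0.08,"dy":-0.18,"dz":0,"rz":-24},{"gripper":0,"dx":0.10,"dy":-0.225,"dz":0,"rz":-30},{"gripper":0,"dx":0.12,"dy":-0.27,"dz":0,"rz":-36},{"gripper":0,"dx":0.14,"dy":-0.315,"dz":0,"rz":-42},{"gripper":0,"dx":0.16,"dy":-0.36,"dz":0,"rz":-48},{"gripper":0,"dx":0.18,"dy":-0.405,"dz":0,"rz":-55},{"gripper":0,"dx":0.2,"dy":-0.45,"dz":0,"rz":-62}]' 40
```

```text
$[0]: bad value
```

```bash
python3 -m jog '[{"gripper":0,"dx":0.02,"dy":-0.045,"dz":0,"rx":0,"ry":0,"rz":-6}]' 40; python3 -m jog --help | head -20
```

```text
t: 1.05
eef_pos: [0.3077, 0.5684, 0.2498]
tool_rot: [0.68, 0.191, 0.682, -0.189]
contact_force: [0.3, -0.1, 0.2]
gripper_width: 1.002invalid input: not JSON, or not a number
```

```bash
python3 -m jog '[{"gripper":0,"dx":0.02,"dy":-0.045,"dz":0,"rx":0,"ry":0,"rz":-6},{"gripper":0,"dx":0.04,"dy":-0.09,"dz":0,"rx":0,"ry":0,"rz":-12},{"gripper":0,"dx":0.06,"dy":-0.135,"dz":0,"rx":0,"ry":0,"rz":-18},{"gripper":0,"dx":0.08,"dy":-0.18,"dz":0,"rx":0,"ry":0,"rz":-24},{"gripper":0,"dx":0.10,"dy":-0.225,"dz":0,"rx":0,"ry":0,"rz":-30},{"gripper":0,"dx":0.12,"dy":-0.27,"dz":0,"rx":0,"ry":0,"rz":-36},{"gripper":0,"dx":0.14,"dy":-0.315,"dz":0,"rx":0,"ry":0,"rz":-42},{"gripper":0,"dx":0.16,"dy":-0.36,"dz":0,"rx":0,"ry":0,"rz":-48},{"gripper":0,"dx":0.18,"dy":-0.405,"dz":0,"rx":0,"ry":0,"rz":-55},{"gripper":0,"dx":0.18,"dy":-0.45,"dz":0,"rx":0,"ry":0,"rz":-56}]' 40
```

```text
t: 2.05
eef_pos: [0.495, 0.111, 0.2509]
tool_rot: [0.509, 0.492, 0.508, -0.49]
contact_force: [-0.1, -0.4, 0.7]
gripper_width: 1.003
```

```bash
python3 -m jog '[{"gripper":0,"dx":-0.005,"dy":-0.045,"dz":0,"rx":0,"ry":0,"rz":0},{"gripper":0,"dx":-0.01,"dy":-0.09,"dz":0,"rx":0,"ry":0,"rz":0},{"gripper":0,"dx":-0.015,"dy":-0.135,"dz":0,"rx":0,"ry":0,"rz":0},{"gripper":0,"dx":-0.02,"dy":-0.18,"dz":0,"rx":0,"ry":0,"rz":0},{"gripper":0,"dx":-0.03,"dy":-0.225,"dz":-0.02,"rx":0,"ry":0,"rz":0},{"gripper":0,"dx":-0.04,"dy":-0.27,"dz":-0.04,"rx":0,"ry":0,"rz":0},{"gripper":0,"dx":-0.05,"dy":-0.315,"dz":-0.06,"rx":0,"ry":0,"rz":0},{"gripper":0,"dx":-0.06,"dy":-0.36,"dz":-0.08,"rx":0,"ry":0,"rz":0},{"gripper":0,"dx":-0.07,"dy":-0.405,"dz":-0.1,"rx":0,"ry":0,"rz":0},{"gripper":0,"dx":-0.082,"dy":-0.448,"dz":-0.12,"rx":0,"ry":0,"rz":0.5}]'; python3 -m jog '[{"gripper":0,"dx":0,"dy":-0.008,"dz":-0.04,"rx":0,"ry":0,"rz":0},{"gripper":0.3,"dx":0,"dy":-0.008,"dz":-0.07,"rx":0,"ry":0,"rz":0},{"gripper":0.5,"dx":0,"dy":-0.008,"dz":-0.09,"rx":0,"ry":0,"rz":0},{"gripper":0.5,"dx":0,"dy":-0.008,"dz":-0.09,"rx":0,"ry":0,"rz":0},{"gripper":0.5,"dx":0,"dy":-0.008,"dz":-0.09,"rx":0,"ry":0,"rz":0}]'
```

```text
t: 3.05
eef_pos: [0.411, -0.3364, 0.1298]
tool_rot: [0.513, 0.488, 0.512, -0.487]
contact_force: [1.0, 0.4, 0.9]
gripper_width: 1.003
t: 3.55
eef_pos: [0.4111, -0.3429, 0.0407]
tool_rot: [0.512, 0.488, 0.512, -0.488]
contact_force: [-0.1, 0.8, 0.7]
gripper_width: 0.498
```

```bash
python3 -m jog '[{"gripper":0.5,"dx":0,"dy":0,"dz":-0.013,"rx":0,"ry":0,"rz":0},{"gripper":0.9,"dx":0,"dy":0,"dz":-0.013,"rx":0,"ry":0,"rz":0},{"gripper":1,"dx":0,"dy":0,"dz":-0.013,"rx":0,"ry":0,"rz":0},{"gripper":1,"dx":0,"dy":0,"dz":-0.013,"rx":0,"ry":0,"rz":0},{"gripper":1,"dx":0,"dy":0,"dz":-0.013,"rx":0,"ry":0,"rz":0},{"gripper":1,"dx":0,"dy":0,"dz":-0.013,"rx":0,"ry":0,"rz":0}]' 60
python3 -m jog '[{"gripper":1,"dx":0,"dy":0,"dz":0.01,"rx":0,"ry":0,"rz":0},{"gripper":1,"dx":0,"dy":0,"dz":0.03,"rx":0,"ry":0,"rz":0},{"gripper":1,"dx":0,"dy":0,"dz":0.06,"rx":0,"ry":0,"rz":0},{"gripper":1,"dx":0,"dy":0,"dz":0.085,"rx":0,"ry":0,"rz":0},{"gripper":1,"dx":0,"dy":0,"dz":0.085,"rx":0,"ry":0,"rz":0}]'
python3 - <<'E'
from h import *
c=cam('side');W=cloud(c);save(c,'lift.png',(340,120,540,270),4)
c=cam('top');W=cloud(c);save(c,'liftT.png',(300,200,500,350),4)
E
```

```text
t: 4.15
eef_pos: [0.4111, -0.3427, 0.0278]
tool_rot: [0.512, 0.488, 0.512, -0.488]
contact_force: [-0.1, 0.9, 4.7]
gripper_width: 0.168
t: 4.65
eef_pos: [0.4124, -0.3442, 0.1156]
tool_rot: [0.514, 0.488, 0.51, -0.487]
contact_force: [0.7, -0.2, -1.9]
gripper_width: 0.177
```

View pics/lift.png

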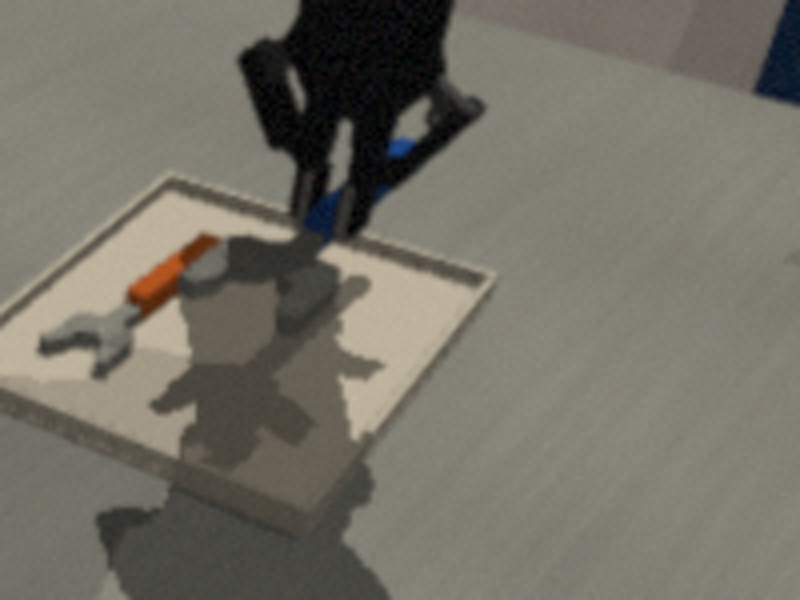

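The side view shows the spanner held, with the handle at about (380,180) and the head at (260,280). Next I'll measure its tilt and pose in the hand.

```bash
cat >> h.py <<'E'
def sp(zg):
    """spanner points near gripper, in TCP-relative coords, both cameras"""
    o=get_obs(); p=o['eef_pos']
    for n in('top','side'):
        c=cam(n);W=cloud(c);im=c['pixels'].astype(int)
        h=cv2.cvtColor(c['pixels'],cv2.COLOR_BGR2HSV)
        near=(abs(W[...,0]-p[0])<.06)&(W[...,1]>p[1]-.13)&(W[...,1]<p[1]+.125)&(W[...,2]>p[2]-zg)&(W[...,2]<p[2]+.02)
        b=near&(h[...,0]>100)&(h[...,0]<130)&(h[...,1]>110)
        g=near&(h[...,1]<60)&(W[...,1]>p[1]+.05)&(im.sum(-1)>150)
        for nm,k in(('blue',b),('grey',g)):
            P=W[k]-p
            if len(P)<5: print(n,nm,len(P));continue
            print(n,nm,len(P),'mean',P.mean(0).round(4),'min',P.min(0).round(4),'max',P.max(0).round(4))
            if nm=='blue':
                print('   dx/dy',np.polyfit(P[:,1],P[:,0],1).round(4),'dz/dy',np.polyfit(P[:,1],P[:,2],1).round(4))
            else: 
                print('   dz/dy',np.polyfit(P[:,1],P[:,2],1).round(4),'z pcts',np.percentile(P[:,2],[10,50,90]).round(4))
                if n=='top': print('   rect',cv2.minAreaRect((P[:,:2]*1000).astype(np.float32)))
E
python3 - <<'E'
from h import *
sp(.06)
E
```

```text
top blue 0
top grey 768 mean [-0.0037  0.0748 -0.0116] min [-0.0398  0.0501 -0.0259] max [ 0.0306  0.1117 -0.0037]
   dz/dy [-0.0337 -0.0091] z pcts [-0.0145 -0.0112 -0.0088]
   rect ((-3.423187255859375, 79.89385223388672), (70.51519012451172, 61.140174865722656), 2.7129287719726562)
side blue 90 mean [-0.0008 -0.0119 -0.0036] min [-0.0223 -0.1055 -0.0145] max [0.0093 0.0214 0.0173]
   dx/dy [-0.0541 -0.0014] dz/dy [-0.0068 -0.0036]
side grey 412 mean [-0.0073  0.0814 -0.0143] min [-0.0407  0.0501 -0.0243] max [ 0.0306  0.1117 -0.0096]
   dz/dy [-0.0616 -0.0092] z pcts [-0.021  -0.0122 -0.0108]
```

```bash
python3 -m jog '[{"gripper":1,"dx":0.01,"dy":0.025,"dz":0.01,"rx":0,"ry":0,"rz":0},{"gripper":1,"dx":0.028,"dy":0.065,"dz":0.01,"rx":0,"ry":0,"rz":-1},{"gripper":1,"dx":0.046,"dy":0.108,"dz":0.01,"rx":0,"ry":0,"rz":-2},{"gripper":1,"dx":0.064,"dy":0.15,"dz":0.01,"rx":0,"ry":0,"rz":-3},{"gripper":1,"dx":0.082,"dy":0.193,"dz":0.01,"rx":0,"ry":0,"rz":-4},{"gripper":1,"dx":0.1,"dy":0.235,"dz":0.01,"rx":0,"ry":0,"rz":-5},{"gripper":1,"dx":0.118,"dy":0.278,"dz":0,"rx":0,"ry":0,"rz":-6},{"gripper":1,"dx":0.136,"dy":0.315,"dz":-0.01,"rx":0,"ry":0,"rz":-6},{"gripper":1,"dx":0.146,"dy":0.338,"dz":-0.02,"rx":0,"ry":0,"rz":-6},{"gripper":1,"dx":0.146,"dy":0.343,"dz":-0.03,"rx":0,"ry":0,"rz":-6}]'
python3 -m jog '[{"gripper":1,"dx":0,"dy":0,"dz":0,"rx":0,"ry":0,"rz":0},{"gripper":1,"dx":0,"dy":0,"dz":0,"rx":0,"ry":0,"rz":0}]'
python3 - <<'E'
from h import *
sp(.035)
c=cam('top');save(c,'pre.png',(130,180,270,285),5.6)
E
```

```text
t: 5.85
eef_pos: [0.5577, 0.0048, 0.0804]
tool_rot: [-0.487, -0.512, -0.488, 0.512]
contact_force: [0.4, -0.3, -3.3]
gripper_width: 0.172
t: 6.05
eef_pos: [0.5558, -0.0013, 0.0817]
tool_rot: [-0.485, -0.513, -0.485, 0.515]
contact_force: [-0.1, 0.2, -1.6]
gripper_width: 0.17
top blue 216 mean [-0.0043 -0.0729 -0.0014] min [-0.0128 -0.106  -0.0066] max [ 0.0035 -0.0387  0.0052]
   dx/dy [ 0.0447 -0.001 ] dz/dy [ 0.0018 -0.0013]
top grey 0
side blue 337 mean [-0.0081 -0.0508 -0.005 ] min [-0.022  -0.1063 -0.0185] max [0.009  0.0187 0.0176]
   dx/dy [ 0.0601 -0.0051] dz/dy [ 0.0129 -0.0044]
side grey 716 mean [ 0.0002  0.0776 -0.0122] min [-0.0319  0.05   -0.0234] max [ 0.0402  0.1102 -0.0072]
   dz/dy [-0.0692 -0.0068] z pcts [-0.0189 -0.0105 -0.009 ]
```

View pics/pre.png

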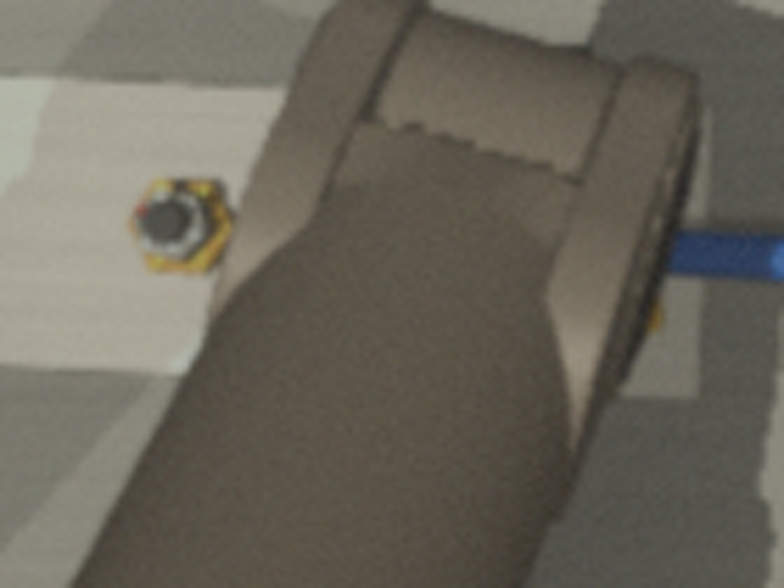

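```bash
python3 -m jog '[{"gripper":1,"dx":0.001,"dy":0,"dz":-0.015,"rx":0,"ry":0,"rz":0},{"gripper":1,"dx":0.001,"dy":0,"dz":-0.03,"rx":0,"ry":0,"rz":0},{"gripper":1,"dx":0.001,"dy":0,"dz":-0.04,"rx":0,"ry":0,"rz":0},{"gripper":1,"dx":0.001,"dy":0,"dz":-0.043,"rx":0,"ry":0,"rz":0},{"gripper":1,"dx":0.001,"dy":0,"dz":-0.044,"rx":0,"ry":0,"rz":0},{"gripper":1,"dx":0.001,"dy":0,"dz":-0.044,"rx":0,"ry":0,"rz":0}]'
python3 - <<'E'
from h import *
sp(.03)
c=cam('side');W=cloud(c)
save(c,'pre2.png',(160,220,320,340),5)
E
```

```text
t: 6.8
eef_pos: [0.558, 0.0002, 0.0383]
tool_rot: [-0.486, -0.514, -0.486, 0.514]
contact_force: [0.4, -0.1, -3.5]
gripper_width: 0.167
top blue 193 mean [-0.0042 -0.0736 -0.0018] min [-0.0119 -0.1054 -0.0065] max [ 0.0029 -0.0392  0.0033]
   dx/dy [ 0.0482 -0.0007] dz/dy [ 0.0015 -0.0017]
top grey 183 mean [ 0.0394  0.1157 -0.0263] min [-0.0014  0.0983 -0.03  ] max [ 0.0599  0.125  -0.012 ]
   dz/dy [-0.0251 -0.0234] z pcts [-0.0288 -0.0263 -0.0236]
   rect ((32.74188232421875, 120.56153869628906), (23.430091857910156, 66.0460205078125), 68.90888214111328)
side blue 307 mean [-0.0083 -0.0508 -0.0057] min [-0.022  -0.1076 -0.0186] max [0.0115 0.0184 0.0176]
   dx/dy [ 0.0599 -0.0053] dz/dy [ 0.0136 -0.005 ]
side grey 1512 mean [-0.007   0.0862 -0.0197] min [-0.0527  0.0501 -0.03  ] max [ 0.0594  0.125  -0.007 ]
   dz/dy [-0.1558 -0.0063] z pcts [-0.027  -0.0247 -0.0097]
```

View pics/pre2.png

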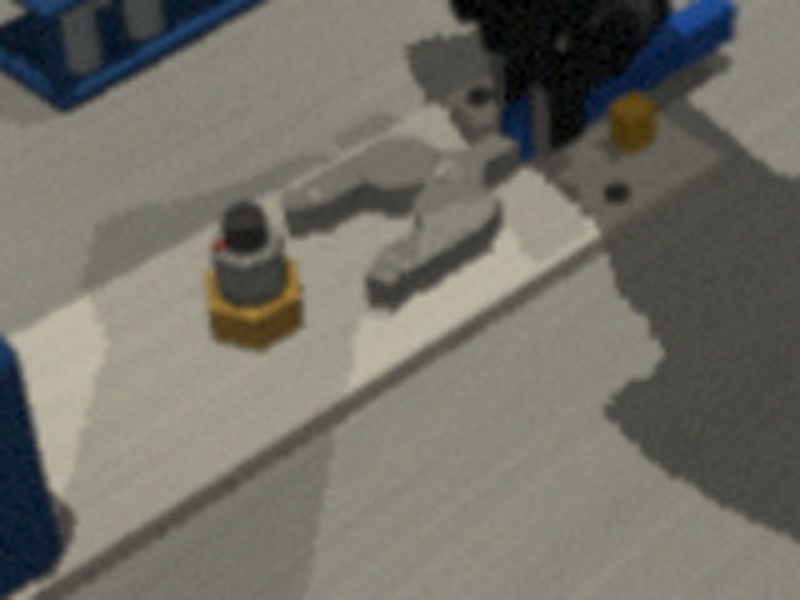

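The side view shows the mouth (270–400,180–300) level and facing the brass nut (255,300), and the sleeve passing the lug (632,122). I'll slide it on slowly.

```bash
python3 -m jog '[{"gripper":1,"dx":0.0005,"dy":0.008,"dz":-0.0015,"rx":0,"ry":0,"rz":0},{"gripper":1,"dx":0.001,"dy":0.016,"dz":-0.002,"rx":0,"ry":0,"rz":0},{"gripper":1,"dx":0.0015,"dy":0.024,"dz":-0.002,"rx":0,"ry":0,"rz":0},{"gripper":1,"dx":0.002,"dy":0.032,"dz":-0.002,"rx":0,"ry":0,"rz":0},{"gripper":1,"dx":0.0024,"dy":0.038,"dz":-0.002,"rx":0,"ry":0,"rz":0},{"gripper":1,"dx":0.0026,"dy":0.042,"dz":-0.002,"rx":0,"ry":0,"rz":0},{"gripper":1,"dx":0.0028,"dy":0.046,"dz":-0.002,"rx":0,"ry":0,"rz":0},{"gripper":1,"dx":0.003,"dy":0.05,"dz":-0.002,"rx":0,"ry":0,"rz":0},{"gripper":1,"dx":0.0032,"dy":0.053,"dz":-0.002,"rx":0,"ry":0,"rz":0}]'
```

```text
t: 7.85
eef_pos: [0.5611, 0.0535, 0.0364]
tool_rot: [0.486, 0.514, 0.486, -0.514]
contact_force: [0.6, -0.2, -2.4]
gripper_width: 0.17
```

```bash
python3 -m jog '[{"gripper":1,"dx":0.0002,"dy":0.004,"dz":0,"rx":0,"ry":0,"rz":0},{"gripper":1,"dx":0.0004,"dy":0.007,"dz":0,"rx":0,"ry":0,"rz":0},{"gripper":1,"dx":0.0004,"dy":0.007,"dz":0,"rx":0,"ry":0,"rz":0},{"gripper":1,"dx":0.0004,"dy":0.007,"dz":0,"rx":0,"ry":0,"rz":0}]'
python3 - <<'E'
from h import *
print(get_obs()['torque'])
c=cam('side');W=cloud(c)
save(c,'fit.png',(160,220,320,340),5)
E
```

```text
t: 8.25
eef_pos: [0.5615, 0.0602, 0.0364]
tool_rot: [-0.486, -0.514, -0.486, 0.514]
contact_force: [0.2, -0.5, -1.3]
gripper_width: 0.173
[ 0.06082937  0.0083448  -0.0339779 ]
```

View pics/fit.png

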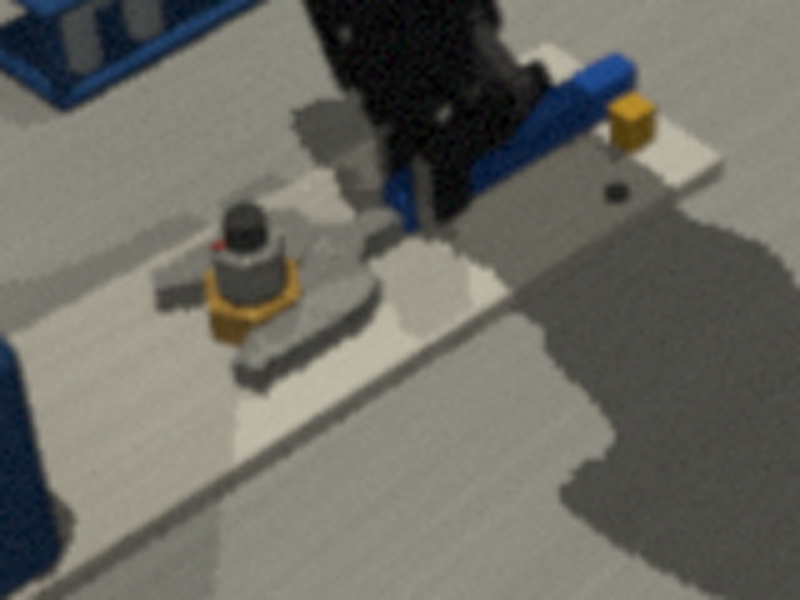

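Jaws are around the nut in the side view. I'll nudge forward to feel the slot's back, then lower and release.

```bash
python3 -m jog '[{"gripper":1,"dx":0.0001,"dy":0.001,"dz":0,"rx":0,"ry":0,"rz":0},{"gripper":1,"dx":0.0001,"dy":0.002,"dz":0,"rx":0,"ry":0,"rz":0},{"gripper":1,"dx":0.0001,"dy":0.002,"dz":0,"rx":0,"ry":0,"rz":0}]'
```

```text
t: 8.6
eef_pos: [0.5616, 0.0625, 0.0364]
tool_rot: [0.486, 0.514, 0.486, -0.514]
contact_force: [-0.5, -0.1, -2.2]
gripper_width: 0.168
```

```bash
python3 -m jog '[{"gripper":1,"dx":0.0001,"dy":0.001,"dz":0,"rx":0,"ry":0,"rz":0},{"gripper":1,"dx":0.0001,"dy":0.002,"dz":0,"rx":0,"ry":0,"rz":0},{"gripper":1,"dx":0.0001,"dy":0.002,"dz":0,"rx":0,"ry":0,"rz":0}]'
```

```text
t: 8.9
eef_pos: [0.5616, 0.0632, 0.0364]
tool_rot: [-0.486, -0.514, -0.485, 0.514]
contact_force: [-0.4, -4.5, -1.9]
gripper_width: 0.171
```

```bash
python3 -m jog '[{"gripper":1,"dx":-0.0001,"dy":-0.002,"dz":-0.001,"rx":0,"ry":0,"rz":0},{"gripper":1,"dx":-0.0001,"dy":-0.002,"dz":-0.0015,"rx":0,"ry":0,"rz":0},{"gripper":0.4,"dx":-0.0001,"dy":-0.002,"dz":-0.0015,"rx":0,"ry":0,"rz":0},{"gripper":0.4,"dx":-0.0001,"dy":-0.002,"dz":-0.0015,"rx":0,"ry":0,"rz":0},{"gripper":0.4,"dx":-0.0001,"dy":-0.002,"dz":-0.0015,"rx":0,"ry":0,"rz":0},{"gripper":0.4,"dx":0,"dy":-0.002,"dz":0.03,"rx":0,"ry":0,"rz":0},{"gripper":0.4,"dx":0,"dy":-0.002,"dz":0.075,"rx":0,"ry":0,"rz":0},{"gripper":0.4,"dx":-0.01,"dy":-0.03,"dz":0.12,"rx":0,"ry":0,"rz":0},{"gripper":0.4,"dx":-0.02,"dy":-0.06,"dz":0.15,"rx":0,"ry":0,"rz":0},{"gripper":0.4,"dx":-0.02,"dy":-0.07,"dz":0.15,"rx":0,"ry":0,"rz":0}]'
python3 - <<'E'
from h import *
print(get_obs()['eef_pos'])
c=cam('top');a=cv2.resize(c['pixels'][180:270,130:270],None,fx=5,fy=5,interpolation=2)
c=cam('side');b=cv2.resize(c['pixels'][240:300,170:263],(700,450),interpolation=2)
cv2.imwrite('pics/rel.png',cv2.resize(np.vstack([a,b]),None,fx=.66,fy=.66,interpolation=cv2.INTER_AREA))
E
```

```text
t: 9.9
eef_pos: [0.5431, -0.0096, 0.1909]
tool_rot: [0.486, 0.517, 0.483, -0.513]
contact_force: [1.3, -0.1, -0.0]
gripper_width: 0.604
[ 0.5431094  -0.00956319  0.19094032]
```

View pics/rel.png

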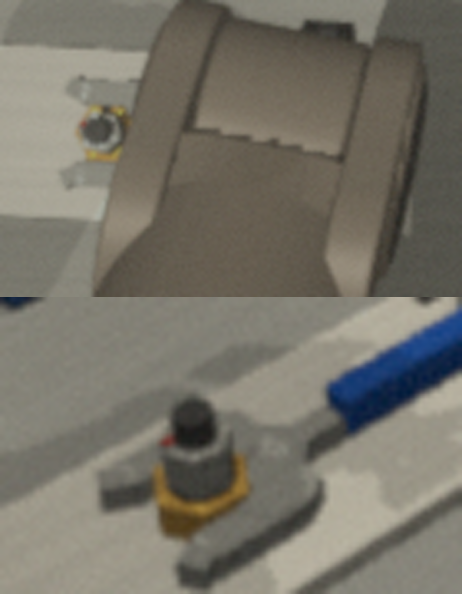

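The spanner is seated and released, and the red mark is visible in both views. Next I'll compute the jam nut's angle from it.

```bash
cat >> h.py <<'E'
def red(stud=(.566,.1435)):
    for n in('side','top'):
        c=cam(n);im=c['pixels'].astype(float)
        w=np.clip(im[...,2]-1.5*np.maximum(im[...,0],im[...,1]),0,None)
        k=w>3
        v,u=np.nonzero(k)
        P=pix2z(c,np.c_[u,v],.049) if len(u) else np.zeros((0,2)); d=P-stud
        s=np.hypot(*d.T)<.02
        if s.any():
            m=np.average(d[s],axis=0,weights=w[v,u][s]); print(n,s.sum(),m.round(4),'az',np.degrees(np.arctan2(m[1],m[0])).round(1))
        else: print(n,'no red')
        h=cloud(c); q=(h[...,2]>.056)&(h[...,2]<.068)&(np.hypot(h[...,0]-.566,h[...,1]-.1435)<.02)
        if q.any(): print('  stud top mean',h[q].mean(0).round(4))
E
python3 - <<'E'
from h import *
red()
E
```

```text
side 3 [0.0065 0.0063] az 44.2
  stud top mean [0.5639 0.1438 0.0611]
top no red
  stud top mean [0.5657 0.1437 0.0613]
```

```bash
sed -i 's/1.5\*np.maximum(im\[...,0\],im\[...,1\])/1.2*np.maximum(im[...,0],im[...,1]*1.25)/; s/k=w>3/k=w>1/' h.py; python3 - <<'E'
from h import *
red()
c=cam('top'); print(pix2z(c,[[155.3,217.5]],.049)-[.566,.1435])
c=cam('side');a=cv2.resize(c['pixels'][255:285,195:225],(600,600),interpolation=cv2.INTER_CUBIC)
cv2.imwrite('pics/jam.png',a)
print([ (i,j) for i in (0,) for j in (0,)])
E
```

```text
side 3 [0.0066 0.0063] az 43.7
  stud top mean [0.5636 0.1437 0.061 ]
top no red
  stud top mean [0.5658 0.1439 0.0613]
[[0.00470551 0.00966798]]
[(0, 0)]
```

View pics/jam.png

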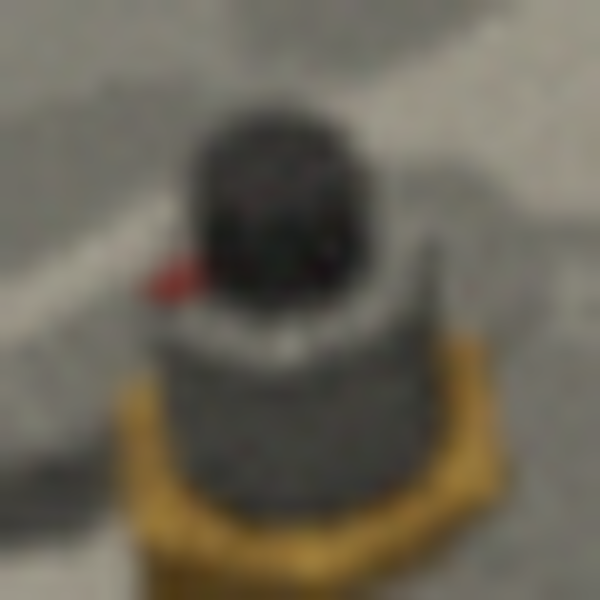

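The red mark is at azimuth ~64° and a nut corner faces the camera, so flats face ~64° and ~4°. I'll bring the open jaws over the nut with jaw axis at +4°.

```bash
python3 -m jog '[{"gripper":0.4,"dx":0.006,"dy":0.035,"dz":0,"rx":0,"ry":0,"rz":2},{"gripper":0.4,"dx":0.012,"dy":0.075,"dz":0,"rx":0,"ry":0,"rz":4},{"gripper":0.4,"dx":0.018,"dy":0.115,"dz":-0.02,"rx":0,"ry":0,"rz":6},{"gripper":0.4,"dx":0.0244,"dy":0.149,"dz":-0.05,"rx":0,"ry":0,"rz":7.3},{"gripper":0.4,"dx":0.0244,"dy":0.149,"dz":-0.066,"rx":0,"ry":0,"rz":7.3},{"gripper":0.4,"dx":0.0244,"dy":0.149,"dz":-0.066,"rx":0,"ry":0,"rz":7.3},{"gripper":0.4,"dx":0.0244,"dy":0.149,"dz":-0.066,"rx":0,"ry":0,"rz":7.3}]'
```

```text
t: 11.0
eef_pos: [0.5659, 0.142, 0.1202]
tool_rot: [0.517, 0.482, 0.517, -0.483]
contact_force: [-0.3, -0.5, 0.0]
gripper_width: 0.597
```

```bash
python3 -m jog '[{"gripper":0.4,"dx":0.0001,"dy":0.0015,"dz":-0.04,"rx":0,"ry":0,"rz":0},{"gripper":0.4,"dx":0.0001,"dy":0.0015,"dz":-0.06,"rx":0,"ry":0,"rz":0},{"gripper":0.4,"dx":0.0001,"dy":0.0015,"dz":-0.068,"rx":0,"ry":0,"rz":0},{"gripper":0.4,"dx":0.0001,"dy":0.0015,"dz":-0.068,"rx":0,"ry":0,"rz":0},{"gripper":0.7,"dx":0.0001,"dy":0.0015,"dz":-0.068,"rx":0,"ry":0,"rz":0},{"gripper":1,"dx":0.0001,"dy":0.0015,"dz":-0.068,"rx":0,"ry":0,"rz":0},{"gripper":1,"dx":0.0001,"dy":0.0015,"dz":-0.068,"rx":0,"ry":0,"rz":0},{"gripper":1,"dx":0.0001,"dy":0.0015,"dz":-0.068,"rx":0,"ry":0,"rz":0}]' 50; python3 -c "
from h import *
print(get_obs()['torque'])"
```

```text
t: 11.8
eef_pos: [0.5662, 0.1445, 0.0543]
tool_rot: [0.517, 0.482, 0.518, -0.482]
contact_force: [-4.7, -1.9, 10.6]
gripper_width: 0.28
[-0.36757767  1.17060532 -0.116564  ]
```

The opening of 24 mm means the jaws are on the flats. I'll ease up 2.5 mm and turn clockwise.

```bash
python3 -m jog '[{"gripper":1,"dx":0,"dy":0,"dz":0.0025,"rx":0,"ry":0,"rz":0},{"gripper":1,"dx":0,"dy":0,"dz":0.0025,"rx":0,"ry":0,"rz":-3},{"gripper":1,"dx":0,"dy":0,"dz":0.0025,"rx":0,"ry":0,"rz":-7},{"gripper":1,"dx":0,"dy":0,"dz":0.0025,"rx":0,"ry":0,"rz":-11},{"gripper":1,"dx":0,"dy":0,"dz":0.0025,"rx":0,"ry":0,"rz":-15},{"gripper":1,"dx":0,"dy":0,"dz":0.0025,"rx":0,"ry":0,"rz":-19},{"gripper":1,"dx":0,"dy":0,"dz":0.0025,"rx":0,"ry":0,"rz":-23},{"gripper":1,"dx":0,"dy":0,"dz":0.0025,"rx":0,"ry":0,"rz":-27},{"gripper":1,"dx":0,"dy":0,"dz":0.0025,"rx":0,"ry":0,"rz":-30},{"gripper":1,"dx":0,"dy":0,"dz":0.0025,"rx":0,"ry":0,"rz":-30}]'; python3 -c "
from h import *
print(get_obs()['torque'])
c=cam('side');save(c,'turn1.png',(160,210,320,330),5)"
```

```text
t: 12.8
eef_pos: [0.5671, 0.1443, 0.0547]
tool_rot: [0.376, 0.6, 0.374, -0.599]
contact_force: [5.7, -1.8, -13.5]
gripper_width: 0.283
[-0.45176491 -1.10604847  0.16149865]
```

View pics/turn1.png

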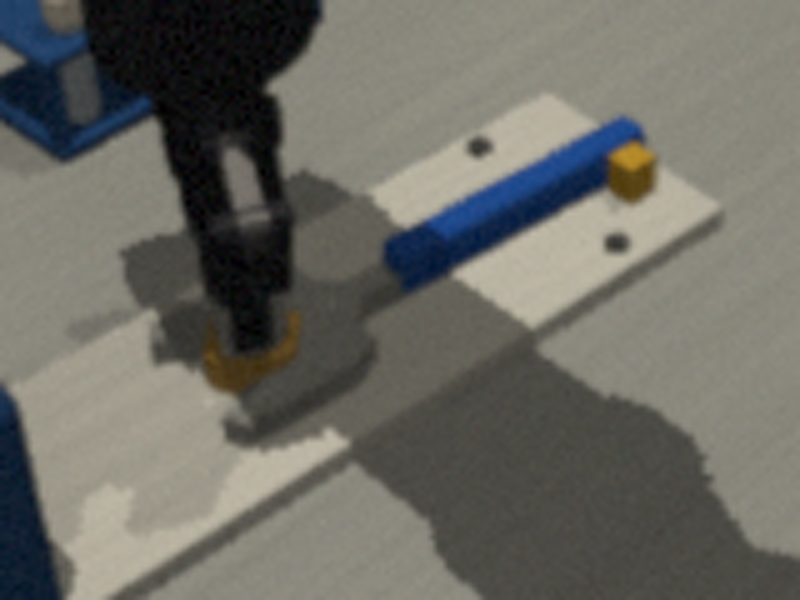

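The spanner is still on the nut and the handle's end (625,150) is now at the lug (632,172). I'll continue the turn.

```bash
python3 -m jog '[{"gripper":1,"dx":-0.0005,"dy":0,"dz":-0.001,"rx":0,"ry":0,"rz":-4},{"gripper":1,"dx":-0.0005,"dy":0,"dz":-0.001,"rx":0,"ry":0,"rz":-8},{"gripper":1,"dx":-0.0005,"dy":0,"dz":-0.001,"rx":0,"ry":0,"rz":-12},{"gripper":1,"dx":-0.0005,"dy":0,"dz":-0.001,"rx":0,"ry":0,"rz":-16},{"gripper":1,"dx":-0.0005,"dy":0,"dz":-0.001,"rx":0,"ry":0,"rz":-20},{"gripper":1,"dx":-0.0005,"dy":0,"dz":-0.001,"rx":0,"ry":0,"rz":-24},{"gripper":1,"dx":-0.0005,"dy":0,"dz":-0.001,"rx":0,"ry":0,"rz":-28},{"gripper":1,"dx":-0.0005,"dy":0,"dz":-0.001,"rx":0,"ry":0,"rz":-32},{"gripper":1,"dx":-0.0005,"dy":0,"dz":-0.001,"rx":0,"ry":0,"rz":-36},{"gripper":1,"dx":-0.0005,"dy":0,"dz":-0.001,"rx":0,"ry":0,"rz":-38}]'; python3 -c "
from h import *
o=get_obs();print(o['torque'],o['q'][6])"
```

```text
t: 13.85
eef_pos: [0.5681, 0.1433, 0.0547]
tool_rot: [0.16, 0.691, 0.157, -0.687]
contact_force: [6.1, -5.5, -9.3]
gripper_width: 0.28
[-1.0933377  -1.5605456   0.21513875] -0.807470363963478
```

```bash
python3 -m jog '[{"gripper":1,"dx":-0.001,"dy":0,"dz":-0.001,"rx":0,"ry":0,"rz":-3},{"gripper":1,"dx":-0.001,"dy":0,"dz":-0.001,"rx":0,"ry":0,"rz":-6},{"gripper":1,"dx":-0.001,"dy":0,"dz":-0.001,"rx":0,"ry":0,"rz":-8},{"gripper":1,"dx":-0.001,"dy":0,"dz":-0.001,"rx":0,"ry":0,"rz":-8}]'; python3 -c "
from h import *
o=get_obs();print(o['torque'],o['q'][6])"; python3 -m jog '[{"gripper":1,"dx":0,"dy":0,"dz":0,"rx":0,"ry":0,"rz":-2},{"gripper":1,"dx":0,"dy":0,"dz":0,"rx":0,"ry":0,"rz":-4},{"gripper":1,"dx":0,"dy":0,"dz":0,"rx":0,"ry":0,"rz":-4}]'; python3 -c "
from h import *
o=get_obs();print(o['torque'],o['q'][6])"
```

```text
t: 14.25
eef_pos: [0.5682, 0.143, 0.0546]
tool_rot: [0.112, 0.701, 0.109, -0.696]
contact_force: [6.2, -5.4, -3.9]
gripper_width: 0.279
[-1.16199101 -1.51198262  0.25700085] -0.91634147622518
t: 14.55
eef_pos: [0.569, 0.143, 0.0546]
tool_rot: [0.087, 0.705, 0.085, -0.699]
contact_force: [9.7, -5.3, -5.9]
gripper_width: 0.275
[-1.15053882 -2.07891173 -0.08082319] -0.9727202001769085
```

```bash
python3 -m jog '[{"gripper":1,"dx":0.003,"dy":0,"dz":0,"rx":0,"ry":0,"rz":-1},{"gripper":1,"dx":0.003,"dy":0,"dz":0,"rx":0,"ry":0,"rz":-2},{"gripper":1,"dx":0.003,"dy":0,"dz":0,"rx":0,"ry":0,"rz":-2}]'; python3 -c "
from h import *
o=get_obs();print(o['torque'],o['q'][6])"; python3 -m jog '[{"gripper":1,"dx":0,"dy":0,"dz":0,"rx":0,"ry":0,"rz":-2},{"gripper":1,"dx":0,"dy":0,"dz":0,"rx":0,"ry":0,"rz":-3},{"gripper":1,"dx":0,"dy":0,"dz":0,"rx":0,"ry":0,"rz":-3}]'; python3 -c "
from h import *
o=get_obs();print(o['torque'],o['q'][6])"
```

```text
t: 14.85
eef_pos: [0.5694, 0.1429, 0.0545]
tool_rot: [0.075, 0.704, 0.073, -0.702]
contact_force: [0.8, -6.0, 3.3]
gripper_width: 0.28
[-1.22548462 -0.28342285  0.39692995] -1.0003471610384338
t: 15.15
eef_pos: [0.5699, 0.1428, 0.0545]
tool_rot: [0.057, 0.707, 0.055, -0.703]
contact_force: [1.7, -5.4, 0.7]
gripper_width: 0.274
[-1.32154078 -0.68926718  0.53508314] -1.0423721773041295
```

```bash
python3 -m jog '[{"gripper":1,"dx":0.001,"dy":0,"dz":0,"rx":0,"ry":0,"rz":-2},{"gripper":1,"dx":0.001,"dy":0,"dz":0,"rx":0,"ry":0,"rz":-4},{"gripper":1,"dx":0.001,"dy":0,"dz":0,"rx":0,"ry":0,"rz":-4}]'; python3 -c "
from h import *
o=get_obs();print(o['torque'],o['q'][6])"
```

```text
t: 15.45
eef_pos: [0.5711, 0.1426, 0.0545]
tool_rot: [0.032, 0.708, 0.03, -0.705]
contact_force: [3.2, -5.0, -0.3]
gripper_width: 0.265
[-1.43086235 -0.75792194  0.22856174] -1.0998795222710274
```

Jaws start slipping on the flats, so it's probably at the stop. I'll release, retreat and check the marks.

```bash
python3 -m jog '[{"gripper":0.4,"dx":0,"dy":0,"dz":0,"rx":0,"ry":0,"rz":0},{"gripper":0.4,"dx":0,"dy":0,"dz":0,"rx":0,"ry":0,"rz":0},{"gripper":0.4,"dx":-0.003,"dy":0,"dz":0.03,"rx":0,"ry":0,"rz":8},{"gripper":0.4,"dx":-0.003,"dy":0,"dz":0.07,"rx":0,"ry":0,"rz":16},{"gripper":0.4,"dx":-0.003,"dy":-0.03,"dz":0.11,"rx":0,"ry":0,"rz":24},{"gripper":0.4,"dx":-0.003,"dy":-0.07,"dz":0.13,"rx":0,"ry":0,"rz":32},{"gripper":0.4,"dx":-0.003,"dy":-0.12,"dz":0.13,"rx":0,"ry":0,"rz":40},{"gripper":0.4,"dx":-0.003,"dy":-0.165,"dz":0.13,"rx":0,"ry":0,"rz":48},{"gripper":0.4,"dx":-0.003,"dy":-0.18,"dz":0.13,"rx":0,"ry":0,"rz":56},{"gripper":0.4,"dx":-0.003,"dy":-0.18,"dz":0.13,"rx":0,"ry":0,"rz":60}]'
python3 - <<'E'
from h import *
red()
c=cam('top');a=cv2.resize(c['pixels'][190:250,140:210],(700,600),interpolation=2)
b=cv2.resize(cam('side')['pixels'][250:310,175:245],(700,600),interpolation=2)
cv2.imwrite('pics/tight.png',cv2.resize(np.hstack([a,b]),(800,343),interpolation=cv2.INTER_AREA))
E
```

```text
t: 16.45
eef_pos: [0.5653, -0.0389, 0.184]
tool_rot: [0.38, 0.597, 0.38, -0.596]
contact_force: [0.0, 0.6, -0.2]
gripper_width: 0.598
side no red
  stud top mean [0.5641 0.1436 0.0612]
top no red
  stud top mean [0.5659 0.1436 0.0618]
```

View pics/tight.png

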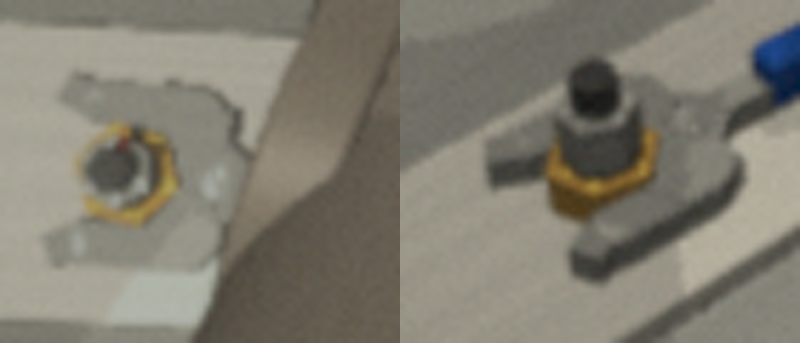

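Left crop: red mark (124,143) and black mark (138,132) lie nearly in line. Computing their azimuths:

```bash
python3 - <<'E'
from h import *
c=cam('top')
s=pix2z(c,[[159.8,219.4]],.062)[0];print(s)
im=c['pixels'].astype(int);sub=im[205:226,152:176]
r=sub[...,2]-sub[...,1]; 
for nm,uv,z in(('red',[161.7,215.0],.049),('black',[164.15,213.1],.028)):
    for s0 in (s,[.566,.1435]):
        d=pix2z(c,[uv],z)[0]-s0;print(nm,d.round(4),np.degrees(np.arctan2(d[1],d[0])).round(1))
print('red idx');v,u=np.nonzero((r>15)&(sub[...,2]-sub[...,0]<r+20));
for a,b in zip(v,u): print(a+205,b+152,sub[a,b])
E
```

```text
[0.56620952 0.14148   ]
red [ 0.0095 -0.0013] -7.5
red [ 0.0097 -0.0033] -18.6
black [ 0.0145 -0.0023] -8.9
black [ 0.0148 -0.0043] -16.3
red idx
214 161 [ 63  78 113]
214 162 [58 73 95]
215 160 [72 78 94]
215 161 [53 60 88]
215 162 [69 75 96]
```

Marks agree within about 2° (−1.4 to +2.3), and the hand slipped ~13° past the nut, so it is at the stop. One quick regrip nudge with torque reading will confirm.

```bash
python3 -m jog '[{"gripper":0.4,"dx":0.001,"dy":0.04,"dz":0,"rx":0,"ry":0,"rz":-8},{"gripper":0.4,"dx":0.001,"dy":0.085,"dz":0,"rx":0,"ry":0,"rz":-16},{"gripper":0.4,"dx":0.001,"dy":0.13,"dz":0,"rx":0,"ry":0,"rz":-24},{"gripper":0.4,"dx":0.001,"dy":0.165,"dz":-0.02,"rx":0,"ry":0,"rz":-32},{"gripper":0.4,"dx":0.001,"dy":0.182,"dz":-0.05,"rx":0,"ry":0,"rz":-40},{"gripper":0.4,"dx":0.001,"dy":0.182,"dz":-0.07,"rx":0,"ry":0,"rz":-46},{"gripper":0.4,"dx":0.001,"dy":0.182,"dz":-0.07,"rx":0,"ry":0,"rz":-46},{"gripper":0.4,"dx":0.001,"dy":0.182,"dz":-0.07,"rx":0,"ry":0,"rz":-46}]'
```

```text
t: 17.5
eef_pos: [0.5667, 0.1468, 0.1131]
tool_rot: [-0.119, -0.697, -0.118, 0.697]
contact_force: [0.6, 0.2, 0.2]
gripper_width: 0.6
```

```bash
python3 -m jog '[{"gripper":0.4,"dx":-0.0005,"dy":-0.0036,"dz":-0.03,"rx":0,"ry":0,"rz":0},{"gripper":0.4,"dx":-0.0005,"dy":-0.0036,"dz":-0.05,"rx":0,"ry":0,"rz":0},{"gripper":0.4,"dx":-0.0005,"dy":-0.0036,"dz":-0.057,"rx":0,"ry":0,"rz":0},{"gripper":0.8,"dx":-0.0005,"dy":-0.0036,"dz":-0.057,"rx":0,"ry":0,"rz":0},{"gripper":1,"dx":-0.0005,"dy":-0.0036,"dz":-0.057,"rx":0,"ry":0,"rz":0},{"gripper":1,"dx":-0.0005,"dy":-0.0036,"dz":-0.057,"rx":0,"ry":0,"rz":0},{"gripper":1,"dx":-0.0005,"dy":-0.0036,"dz":-0.057,"rx":0,"ry":0,"rz":0}]' 80; python3 -c "
from h import *
o=get_obs();print(o['torque'],o['q'][6])"; python3 -m jog '[{"gripper":1,"dx":-0.0005,"dy":0,"dz":0,"rx":0,"ry":0,"rz":-2},{"gripper":1,"dx":-0.0005,"dy":0,"dz":0,"rx":0,"ry":0,"rz":-4},{"gripper":1,"dx":-0.0005,"dy":0,"dz":0,"rx":0,"ry":0,"rz":-4}]'; python3 -c "
from h import *
o=get_obs();print(o['torque'],o['q'][6])"; python3 -m jog '[{"gripper":1,"dx":0,"dy":0,"dz":0,"rx":0,"ry":0,"rz":-2},{"gripper":1,"dx":0,"dy":0,"dz":0,"rx":0,"ry":0,"rz":-4},{"gripper":1,"dx":0,"dy":0,"dz":0,"rx":0,"ry":0,"rz":-4}]'; python3 -c "
from h import *
o=get_obs();print(o['torque'],o['q'][6])"
```

```text
t: 18.2
eef_pos: [0.5674, 0.1425, 0.0577]
tool_rot: [0.117, 0.698, 0.117, -0.696]
contact_force: [-1.9, -2.1, 7.5]
gripper_width: 0.266
[-0.5099319   0.29934406 -0.03047145] -0.9085047526270689
t: 18.5
eef_pos: [0.5674, 0.1425, 0.0577]
tool_rot: [0.093, 0.702, 0.092, -0.7]
contact_force: [-0.7, -3.5, 6.4]
gripper_width: 0.264
[-0.67825916  0.00283486  0.65723447] -0.9641530145516033
t: 18.8
eef_pos: [0.5695, 0.1427, 0.0578]
tool_rot: [0.068, 0.707, 0.067, -0.701]
contact_force: [6.6, -2.4, -0.9]
gripper_width: 0.251
[-0.54025902 -1.52910604 -0.06987353] -1.0211153498596615
```

A torque of 0.66 N m within 4°, then a slip: it is firm. Now I'll retreat and measure the spanner.

```bash
python3 -m jog '[{"gripper":0.4,"dx":0,"dy":0,"dz":0,"rx":0,"ry":0,"rz":0},{"gripper":0.4,"dx":0,"dy":0,"dz":0,"rx":0,"ry":0,"rz":0},{"gripper":0.4,"dx":-0.003,"dy":0,"dz":0.03,"rx":0,"ry":0,"rz":8},{"gripper":0.4,"dx":-0.003,"dy":0,"dz":0.07,"rx":0,"ry":0,"rz":16},{"gripper":0.4,"dx":-0.003,"dy":-0.02,"dz":0.11,"rx":0,"ry":0,"rz":24},{"gripper":0.4,"dx":-0.003,"dy":-0.05,"dz":0.11,"rx":0,"ry":0,"rz":32},{"gripper":0.4,"dx":-0.003,"dy":-0.08,"dz":0.11,"rx":0,"ry":0,"rz":40},{"gripper":0.4,"dx":-0.003,"dy":-0.08,"dz":0.11,"rx":0,"ry":0,"rz":48},{"gripper":0.4,"dx":-0.003,"dy":-0.08,"dz":0.11,"rx":0,"ry":0,"rz":56},{"gripper":0.4,"dx":-0.003,"dy":-0.08,"dz":0.11,"rx":0,"ry":0,"rz":64}]'
python3 - <<'E'
from h import *
for n in('top','side'):
    c=cam(n);print(n,blob(c,100,130,(.51,.6,-.15,.12),.034))
    W=cloud(c);h=cv2.cvtColor(c['pixels'],cv2.COLOR_BGR2HSV)
    k=(h[...,0]>100)&(h[...,0]<130)&(h[...,1]>110)&(W[...,0]>.51)&(W[...,0]<.6)&(W[...,1]>-.2)&(W[...,1]<.12)&(W[...,2]<.06)&(W[...,2]>.031)
    P=W[k];print(len(P),P.mean(0),P.min(0),P.max(0),np.polyfit(P[:,1],P[:,0],1))
print(get_obs()['eef_pos'])
E
```

```text
t: 19.8
eef_pos: [0.5623, 0.0631, 0.1661]
tool_rot: [0.432, 0.56, 0.433, -0.56]
contact_force: [0.0, 0.4, 0.6]
gripper_width: 0.601
top (260, array([0.5524, 0.0079]), array([552.4,   8.2]), array([99.6, 12.5]), np.float64(84.25))
232 [0.5522835  0.00685487 0.03372269] [ 0.54242931 -0.04110389  0.03106617] [0.56162173 0.05794849 0.03893424] [0.10288524 0.55157824]
side (525, array([0.5465, 0.0308]), array([545. ,  22.9]), array([130.7,  28.6]), np.float64(86.72))
304 [0.55173325 0.02360377 0.03360305] [ 0.54094591 -0.04279728  0.03105345] [0.56500254 0.08234394 0.03623415] [0.09678483 0.54944876]
[0.56239615 0.06326187 0.16622909]
```

```bash
python3 -m jog '[{"gripper":0.4,"dx":-0.0046,"dy":-0.0032,"dz":-0.03,"rx":0,"ry":0,"rz":5},{"gripper":0.4,"dx":-0.0046,"dy":-0.0032,"dz":-0.06,"rx":0,"ry":0,"rz":9},{"gripper":0.4,"dx":-0.0046,"dy":-0.0032,"dz":-0.09,"rx":0,"ry":0,"rz":9},{"gripper":0.4,"dx":-0.0046,"dy":-0.0032,"dz":-0.1,"rx":0,"ry":0,"rz":9},{"gripper":0.4,"dx":-0.0046,"dy":-0.0032,"dz":-0.1,"rx":0,"ry":0,"rz":9},{"gripper":0.4,"dx":-0.0046,"dy":-0.0032,"dz":-0.1,"rx":0,"ry":0,"rz":9}]' 60
```

```text
t: 20.5
eef_pos: [0.5588, 0.0599, 0.0668]
tool_rot: [0.473, 0.526, 0.473, -0.525]
contact_force: [-0.4, 0.2, 0.2]
gripper_width: 0.599
```

```bash
python3 -m jog '[{"gripper":0.4,"dx":-0.001,"dy":0,"dz":-0.02,"rx":0,"ry":0,"rz":0},{"gripper":0.4,"dx":-0.001,"dy":0,"dz":-0.03,"rx":0,"ry":0,"rz":0},{"gripper":0.4,"dx":-0.001,"dy":0,"dz":-0.031,"rx":0,"ry":0,"rz":0},{"gripper":1,"dx":-0.001,"dy":0,"dz":-0.031,"rx":0,"ry":0,"rz":0},{"gripper":1,"dx":-0.001,"dy":0,"dz":-0.031,"rx":0,"ry":0,"rz":0},{"gripper":1,"dx":-0.001,"dy":0,"dz":-0.031,"rx":0,"ry":0,"rz":0},{"gripper":1,"dx":-0.001,"dy":0,"dz":-0.031,"rx":0,"ry":0,"rz":0}]'; python3 -m jog '[{"gripper":1,"dx":0.0,"dy":0,"dz":0.001,"rx":0,"ry":0,"rz":0},{"gripper":1,"dx":-0.0003,"dy":-0.005,"dz":0.001,"rx":0,"ry":0,"rz":0},{"gripper":1,"dx":-0.001,"dy":-0.012,"dz":0.001,"rx":0,"ry":0,"rz":0},{"gripper":1,"dx":-0.0018,"dy":-0.02,"dz":0.001,"rx":0,"ry":0,"rz":0}]'
```

```text
t: 21.2
eef_pos: [0.5579, 0.06, 0.0359]
tool_rot: [0.474, 0.526, 0.473, -0.525]
contact_force: [-0.7, -0.7, 6.6]
gripper_width: 0.166
t: 21.6
eef_pos: [0.5555, 0.0397, 0.0359]
tool_rot: [0.474, 0.525, 0.474, -0.525]
contact_force: [2.5, 1.9, -1.9]
gripper_width: 0.169
```

```bash
python3 -m jog '[{"gripper":1,"dx":-0.001,"dy":-0.01,"dz":0,"rx":0,"ry":0,"rz":0},{"gripper":1,"dx":-0.0025,"dy":-0.025,"dz":0,"rx":0,"ry":0,"rz":0},{"gripper":1,"dx":-0.004,"dy":-0.04,"dz":0,"rx":0,"ry":0,"rz":0},{"gripper":1,"dx":-0.005,"dy":-0.055,"dz":0.002,"rx":0,"ry":0,"rz":0},{"gripper":1,"dx":-0.005,"dy":-0.058,"dz":0.025,"rx":0,"ry":0,"rz":0},{"gripper":1,"dx":-0.005,"dy":-0.058,"dz":0.06,"rx":0,"ry":0,"rz":0},{"gripper":1,"dx":-0.005,"dy":-0.058,"dz":0.09,"rx":0,"ry":0,"rz":0},{"gripper":1,"dx":-0.015,"dy":-0.085,"dz":0.1,"rx":0,"ry":0,"rz":2},{"gripper":1,"dx":-0.032,"dy":-0.125,"dz":0.1,"rx":0,"ry":0,"rz":4},{"gripper":1,"dx":-0.05,"dy":-0.168,"dz":0.1,"rx":0,"ry":0,"rz":6}]'
python3 -m jog '[{"gripper":1,"dx":-0.018,"dy":-0.043,"dz":0,"rx":0,"ry":0,"rz":1},{"gripper":1,"dx":-0.036,"dy":-0.085,"dz":0,"rx":0,"ry":0,"rz":2},{"gripper":1,"dx":-0.054,"dy":-0.128,"dz":0,"rx":0,"ry":0,"rz":2.7},{"gripper":1,"dx":-0.072,"dy":-0.17,"dz":0,"rx":0,"ry":0,"rz":2.7},{"gripper":1,"dx":-0.088,"dy":-0.2,"dz":-0.01,"rx":0,"ry":0,"rz":2.7},{"gripper":1,"dx":-0.095,"dy":-0.214,"dz":-0.02,"rx":0,"ry":0,"rz":2.7},{"gripper":1,"dx":-0.095,"dy":-0.214,"dz":-0.03,"rx":0,"ry":0,"rz":2.7},{"gripper":1,"dx":-0.095,"dy":-0.214,"dz":-0.03,"rx":0,"ry":0,"rz":2.7},{"gripper":1,"dx":-0.095,"dy":-0.214,"dz":-0.03,"rx":0,"ry":0,"rz":2.7}]'
python3 - <<'E'
from h import *
sp(.035)
E
```

```text
t: 22.6
eef_pos: [0.5033, -0.1297, 0.1359]
tool_rot: [0.5, 0.499, 0.501, -0.499]
contact_force: [-0.2, -1.4, -2.6]
gripper_width: 0.17
t: 23.5
eef_pos: [0.41, -0.3408, 0.1054]
tool_rot: [0.511, 0.488, 0.513, -0.487]
contact_force: [-0.1, -0.1, -0.9]
gripper_width: 0.165
top blue 0
top grey 811 mean [-0.0038  0.0764 -0.0126] min [-0.0404  0.05   -0.0263] max [ 0.0304  0.1144 -0.0067]
   dz/dy [-0.0279 -0.0105] z pcts [-0.0151 -0.0123 -0.0096]
   rect ((-4.807579040527344, 81.74005126953125), (69.68651580810547, 63.875343322753906), 1.7057536840438843)
side blue 94 mean [-0.0005 -0.0091 -0.0034] min [-0.02  -0.099 -0.015] max [0.0102 0.0221 0.015 ]
   dx/dy [-0.0462 -0.001 ] dz/dy [-0.0037 -0.0035]
side grey 413 mean [-0.0074  0.0826 -0.0139] min [-0.0404  0.0501 -0.0251] max [ 0.0303  0.1155 -0.0091]
   dz/dy [-0.0679 -0.0083] z pcts [-0.0206 -0.0121 -0.0106]
```

```bash
python3 -m jog '[{"gripper":1,"dx":0,"dy":-0.003,"dz":-0.03,"rx":0,"ry":0,"rz":0},{"gripper":1,"dx":0,"dy":-0.003,"dz":-0.055,"rx":0,"ry":0,"rz":0},{"gripper":1,"dx":0,"dy":-0.003,"dz":-0.07,"rx":0,"ry":0,"rz":0},{"gripper":1,"dx":0,"dy":-0.003,"dz":-0.0745,"rx":0,"ry":0,"rz":0},{"gripper":1,"dx":0,"dy":-0.003,"dz":-0.0765,"rx":0,"ry":0,"rz":0},{"gripper":1,"dx":0,"dy":-0.003,"dz":-0.0765,"rx":0,"ry":0,"rz":0}]'; python3 -m jog '[{"gripper":0.4,"dx":0,"dy":0,"dz":0,"rx":0,"ry":0,"rz":0},{"gripper":0.4,"dx":0,"dy":0,"dz":0,"rx":0,"ry":0,"rz":0},{"gripper":0.4,"dx":0,"dy":0,"dz":0,"rx":0,"ry":0,"rz":0},{"gripper":0.4,"dx":0,"dy":0,"dz":0.02,"rx":0,"ry":0,"rz":0},{"gripper":0.4,"dx":0,"dy":0,"dz":0.05,"rx":0,"ry":0,"rz":0},{"gripper":0.4,"dx":0,"dy":0,"dz":0.1,"rx":0,"ry":0,"rz":0},{"gripper":0.4,"dx":0.02,"dy":0.04,"dz":0.14,"rx":0,"ry":0,"rz":0},{"gripper":0.4,"dx":0.03,"dy":0.09,"dz":0.16,"rx":0,"ry":0,"rz":0},{"gripper":0.4,"dx":0.04,"dy":0.14,"dz":0.17,"rx":0,"ry":0,"rz":0},{"gripper":0.4,"dx":0.05,"dy":0.18,"dz":0.17,"rx":0,"ry":0,"rz":0}]'
python3 -m jog '[{"gripper":0.4,"dx":0.01,"dy":0.03,"dz":0,"rx":0,"ry":0,"rz":0},{"gripper":0.4,"dx":0.01,"dy":0.03,"dz":0,"rx":0,"ry":0,"rz":0},{"gripper":0.4,"dx":0.01,"dy":0.03,"dz":0,"rx":0,"ry":0,"rz":0}]'
python3 - <<'E'
from h import *
for n in('top','side'):
    c=cam(n);W=cloud(c)
    print(n,'sleeve',blob(c,100,130,(.3,.6,-.5,-.2),.027),'orange',blob(c,0,15,(.3,.6,-.5,-.2),.027)[1])
    h=cv2.cvtColor(c['pixels'],cv2.COLOR_BGR2HSV)
    k=(h[...,0]>100)&(h[...,0]<130)&(h[...,1]>110)&(W[...,0]<.6)&(W[...,1]<-.2)&(W[...,2]<.05)
    P=W[k];print(len(P),'z pct',np.percentile(P[:,2],[50,95]),'dz/dy',np.polyfit(P[:,1],P[:,2],1))
    if n=='top': a=cv2.resize(c['pixels'][190:340,130:480],None,fx=2,fy=2,interpolation=2)
    else: b=cv2.resize(c['pixels'][160:310,130:480],None,fx=2,fy=2,interpolation=2)
cv2.imwrite('pics/end.png',np.vstack([a,b]))
E
```

```text
t: 24.2
eef_pos: [0.4108, -0.3453, 0.03]
tool_rot: [0.512, 0.488, 0.512, -0.488]
contact_force: [-0.4, -0.2, -2.4]
gripper_width: 0.168
t: 25.2
eef_pos: [0.4597, -0.1703, 0.2009]
tool_rot: [0.513, 0.489, 0.511, -0.487]
contact_force: [2.1, 1.1, -0.4]
gripper_width: 0.598
t: 25.5
eef_pos: [0.469, -0.1409, 0.1992]
tool_rot: [0.513, 0.487, 0.512, -0.487]
contact_force: [-0.5, -0.7, 0.2]
gripper_width: 0.594
top sleeve (333, array([ 0.4139, -0.3833]), array([ 414.2, -384.2]), array([ 12. , 121.6]), np.float64(92.9)) orange [ 0.5132 -0.3621]
333 z pct [0.02632195 0.02926207] dz/dy [0.00712253 0.02892464]
side sleeve (218, array([ 0.4084, -0.3739]), array([ 409.4, -377.7]), array([ 17.9, 133.8]), np.float64(94.19)) orange [ 0.5064 -0.3543]
1544 z pct [-0.09902478  0.02732504] dz/dy [0.11859559 0.06935419]
```

View pics/end.png

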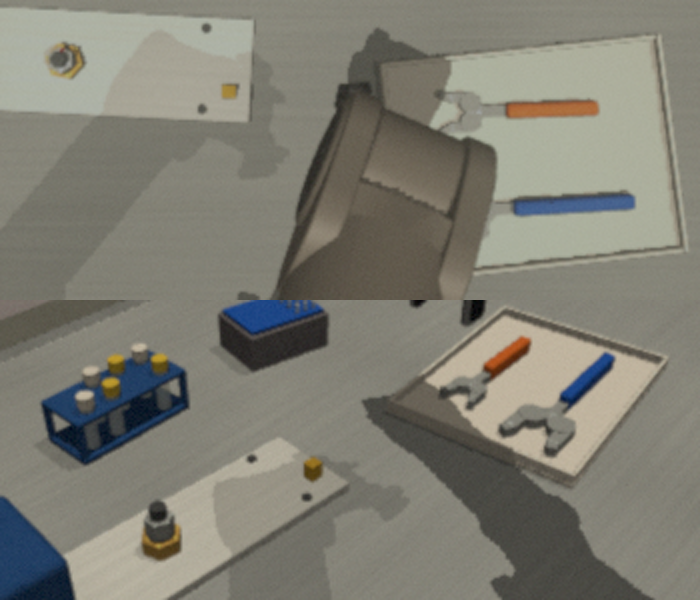

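The side view shows the blue spanner flat in the tray (505–610,355–450). The orange spanner, rack and tip box haven't moved, and the hand is clear, so I'm handing in.

```bash
python3 -c "
from station import *
print(hand_in())"
```

```text
the job is handed in; nothing more can be done
None
```

The job is handed in at about 26 s on the robot's clock; no verdict was reported. I fitted the blue spanner on the lower nut until its slot back touched, and let go. The jam nut was then turned clockwise to its stop, with the handle against the lug, and the spanner put back in the tray.

**Jam nut:** The red and black marks agreed within about 2°, though the estimates scattered from about −2° to +1° at the camera's resolution. On a second grip the torque rose to about 0.66 N m within 4°, and then the jaws slipped on the nut, so I take it to be firm. I did not re-measure the marks after that second grip.

**Lower nut:** I did not measure its angle separately. The spanner had swung only about 2.5° against the lug, which suggests the nut is well inside the 0.4 rad limit.

**Spanner in tray:** The top of the sleeve is at z of about 26–27 mm and level, which matches lying flat on the floor. The gripper is open and clear of it.

**Other items:** The orange spanner measures within 1 mm of where it started. In the last picture the rack and tip box look unmoved.

**Checks that failed or disagreed:** My automatic red-mark finder failed after tightening, so I read the marks from an enlarged picture. The side camera's colour-blob position differed from the top camera's by about 5–10 mm, because it also sees the sleeve's side faces; I used the top camera.

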